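# Load three rings onto the inspection spindle

## Task

Pick the spindle up by its red handle, pass its nose through all three rings from the low end of the sloping rack until you feel its black collar come up against the first ring, and lift the rings out together on the spindle without gripping them. Then lay the loaded spindle back in the two V forks of its white stand, nose the same way as before, all three rings hanging between the collar and the nose fork, and let go. Do not shove the rack or disturb the meter, sensor or iron block.

Things in the scene. Friction and masses are not known exactly. Their poses are not given: they have to be found in the camera images.
- spindle: Loose steel spindle, 0.22 kg, at the start level in the stand's forks. Origin on its axis at the handle's front; x along the axis to the nose, z up. Along x in mm: 14 dia rod 0 to 110, cone to the 5 wide nose end at 125; red bar handle -44 to 0, 16 wide (y), 24 tall (z); tail rod 14 dia, -75 to -44. A black collar, 25 dia, is clamped on the rod, its front face 6 to 30 ahead: not measured.
- nose (a point): Tip of the spindle's nose, on the axis 125 mm ahead of the spindle's origin.
- rack: Green-grey rack, loose, 2.5 kg, slides if shoved. Base 130 x 100 mm; origin under its centre, z up, x level towards its raised end. Rings stand on edge in 3 slots, 20 mm apart, bores in one line over the x axis, rising to +x at 0.314 rad, 115 mm above the origin. White fins to bore height, gap 34 mm, ends at +-32 mm along the slope. Rings come out 40 mm square to the slope.
- stand: White fixed stand, base 200 x 90 x 12 mm, two steel V forks 10 mm thick at x = +-81 mm, 90 degree V, 44 mm wide, tips 10 mm above the axis. Origin under its centre, z up, x towards the nose fork. A spindle in the forks lies level along x, axis 80 mm above the origin; home: spindle origin at x = -19 mm, so the forks bear on the tail rod and on the rod 100 mm ahead of the handle.
- meter: Bystander: black hand-held light meter, 150 x 70 x 28 mm, lying flat; origin under its centre.
- sensor: Bystander: grey light sensor with a white dome, 80 x 65 x 26 mm; origin under its centre.
- angle_block: Bystander: dark iron box block with open windows, 120 x 120 x 80 mm, 4 kg; origin under its centre.
- ring_a: Brass ring, 64 mm outside diameter, bore 20 mm, 14 mm thick, about 0.09 kg, loose, standing on edge in the lowest slot of the rack. Origin at the centre of its bore; x along the bore axis, at the start pointing up the slope.
- ring_b: Bare steel ring, 64 mm outside diameter, bore 20 mm, 14 mm thick, about 0.09 kg, loose, standing on edge in the middle slot of the rack. Origin at the centre of its bore; x along the bore axis, at the start pointing up the slope.
- ring_c: Blue painted ring, 64 mm outside diameter, bore 20 mm, 14 mm thick, about 0.09 kg, loose, standing on edge in the highest slot of the rack. Origin at the centre of its bore; x along the bore axis, at the start pointing up the slope.
Things that resemble listed ones, but are neither listed nor needed, are in the scene too. What is shaped like the rack but brown is not meant.

How it is judged:
By the outcome, as a careful person would: the job done as asked, in the order asked, and still so for the second after the job is handed in, with the robot touching nothing.
It also fails if it takes over 61 s, if anything falls off the work surface, if the arm or the gripper's body presses on something with over 40 N, if the wrist force passes 120 N, or if a joint passes its speed limit or range.

## Robot

A 7-joint arm with a two-finger parallel gripper is mounted at the origin on the work surface. World frame = base frame: x ahead of the robot, y to its left, z up, the work surface at z = 0. Lengths are in m, angles in rad, forces in N, time in s.
With the tool pointing down it reaches from about 0.4 to 0.875 m from the base axis. Payload 4.4 kg.
Tool frame: the origin (TCP) lies on the centre line of the jaws, within the pads' length; the fingertips stand 19 mm ahead of it and the grasp point (between the pads) is the TCP (arm.tips_ahead is the distance from the TCP to the fingertips, in m); z points along the fingers, y is the direction in which the jaws open and shut (so a half turn about z gives the same grasp; the last joint's range is limited). The gripper opens to 85 mm and grips with 20 to 120 N. Pads are 22 mm wide; open, the fingers measure 114 mm over their backs; the gripper's body (76 mm by 85 mm) begins 54 mm behind the grasp point. The pads swing forward as they close: fully open they stand 13 mm farther back than shut.
Start: joints at [-1.34, 0.628, 0.038, 1.517, -0.027, 0.996, -0.02], TCP at [0.19, 0.622, 0.25] pointing down, gripper open.
Joint ranges: [-3.06, 3.06], [-0.37, 2.12], [-1.25, 1.32], [0.18, 2.47], [-1.1, 4.24], [0.23, 1.98], [-2.94, 2.94]. Speed limits (rad/s): [2.57, 2.57, 3.14, 3.14, 3.14, 3.14, 3.14].

## Interface

Orientations are given as a unit quaternion [x, y, z, w].
In Python, from bench import monitor, grab_frame, order, arm gives the robot as it stands.
- The arm moves only by the shell command python3 -m jog 'ROWS' [FORCE]. ROWS is JSON, a list of rows, each a list of 3 entries, a list of its own where there are three numbers: the shift along the tool's x, y, z in mm, then the turn about the tool's z in rad, then the closure, from 0 (fully open) to 1 (shut). In form: [[[dx, dy, dz], spin, grip], ...]. A call has exactly 10 rows; each row shifts and turns the commanded pose from where the row before left it, along the tool's axes as they then stand; what a row does not reach is not made up. A row lasts 1/8 s, in which the tool goes at most 62.5 mm and 10.7 degrees, less where a joint would pass 70% of its speed; a pose out of reach is approached as far as the arm can. A call is refused whole if a number of a shift passes 62.5 or a number of a turn 0.188, either way. A call with a gripper value outside its range is refused whole. The fingers move at their own pace and stop on an object; FORCE is the grip in N (left out, the last holds). Time passes only in rows, so rows that do not move let the fingers close, or fill a call up. It gives the time, the measured TCP pose, the force and the opening at its end, in the units of the state.
- monitor.read_state(): the state, without advancing time (a new reading comes with each control period).
- grab_frame(name): name is "scene" or "top" or "wrist"; returns a dict with "frame" (420x560x3 uint8, blue, green, red), "intrinsics" (3x3 intrinsics, pixels), "k1" (the pictures are not rectified: a ray, as slopes to the right and down, at radius r is drawn at 1 + k1 r^2 times it, then the intrinsics apply), "view" (4x4, takes a point from world to camera coordinates). Camera axes: x right, y down, z forward; pixel columns grow to the right and rows downward; lengths in m; the calibration is good to about 2 mm. A picture is of the moment at which its call begins. There is no depth.
- order.hand_in(): hands the job in, once; it reports no verdict.
The state is a dict: "t": time; "qpos": joint angles; "qd": joint speeds; "joint_torque": joint torques, N m; "position": TCP position; "ee_rot": TCP orientation; "contact_force": force on the tool from outside, world axes, zero at the start; "wrist_torque": the same for the moment, N m; "opening": opening from 0.0 (shut) to 1.0 (fully open).
Only numpy, scipy, OpenCV 4.12 (cv2) and the standard library are available. Lean on these libraries where they do the work, as an engineer would, in place of code of your own. Each camera call takes 0.05 s, during which the arm holds its last target. There are 200 camera calls.

## Working session

There is one attempt and no reset: what is moved stays moved. The work goes in short steps, Python scripts to look and compute and a shell command to move; the robot and the scene stay as the last step left them, time stands still between calls to the robot, and variables do not carry over. Pictures are saved under pics/ and viewed, about 8 in all and at most 12, crops included, and the job is handed in when it is done.

```bash
ls; mkdir -p pics; python3 - <<'E'
from bench import monitor, grab_frame, arm
import cv2,numpy as np
print(monitor.read_state()); print([a for a in dir(arm) if a[0]!='_'])
for n in("scene","top","wrist"):
    f=grab_frame(n); cv2.imwrite(f"pics/{n}0.png",f["frame"]); print(n,f["intrinsics"],f["k1"],f["view"])
    np.savez(f"pics/{n}0.npz",**f)
a=[cv2.imread(f"pics/{n}0.png") for n in("scene","top")]
E
```

```text
pics
{'t': 0.0, 'qpos': array([-1.33980017,  0.62932536,  0.03842229,  1.5184011 , -0.02699606,
        0.99628507, -0.01997584]), 'qd': array([-0.00080208, -0.00205866,  0.00021661,  0.00169007,  0.00036254,
        0.00049575, -0.00030712]), 'joint_torque': array([ 2.75262491e-04, -5.63396215e+01,  1.22662023e+00, -1.93449533e+01,
        1.11411445e-02,  1.03152022e-02, -5.31701275e-06]), 'position': array([0.18988461, 0.62101751, 0.24939156]), 'ee_rot': array([ 1.47833438e-01,  9.89011815e-01, -9.41475820e-04, -1.32450014e-04]), 'contact_force': array([ 0.97377171, -0.45604736,  0.76789442]), 'wrist_torque': array([ 0.01268614, -0.0432704 ,  0.00178186]), 'opening': 0.9988776327107931}
['PlanningError', 'tips_ahead']
scene [[441.29488799   0.         282.88419193]
 [  0.         441.29488799 209.92593462]
 [  0.           0.           1.        ]] -0.1176991801293072 [[ 0.70803322  0.70611205 -0.00973276 -0.45106882]
 [ 0.53139131 -0.54181298 -0.6512004  -0.22769115]
 [-0.46509379  0.45589962 -0.7588434   1.28568086]
 [ 0.          0.          0.          1.        ]]
top [[419.45135106   0.         282.01881987]
 [  0.         419.45135106 213.41474606]
 [  0.           0.           1.        ]] 0.045403467726550906 [[-0.01017143 -0.99994048 -0.00394781  0.04117734]
 [-0.97405921  0.01080056 -0.22603541  0.58975403]
 [ 0.2260646   0.0015463  -0.97411109  0.84390477]
 [ 0.          0.          0.          1.        ]]
wrist [[292.14358247   0.         275.56011791]
 [  0.         292.14358247 206.7089476 ]
 [  0.           0.           1.        ]] -0.060013369422697485 [[ 0.29276715  0.95618181 -0.00193507 -0.64935025]
 [ 0.92017138 -0.28119002  0.27242762 -0.03692887]
 [ 0.25994621 -0.08153845 -0.96217433  0.3788333 ]
 [ 0.          0.          0.          1.        ]]
```

View pics/scene0.png

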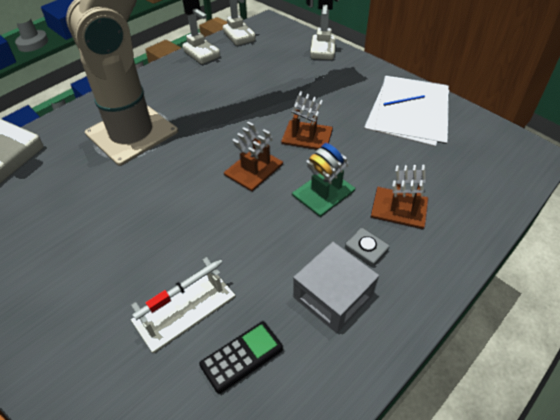

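View pics/top0.png

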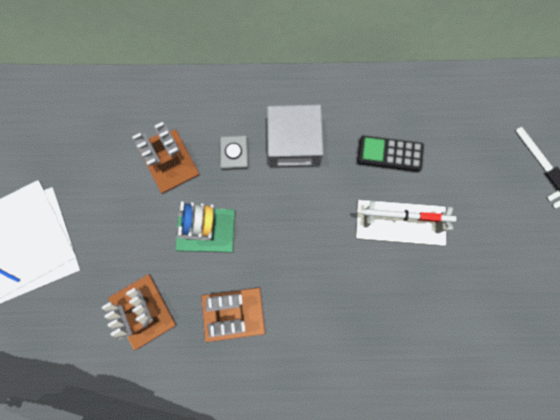

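The spindle lies with its nose to the left (+y) in the top view: handle at (430,217), nose at (352,214). The green rack's brass ring is on the right at (208,220) and the blue one on the left at (187,220), so it rises towards +y. The jog can't pitch the tool, so I plan to pitch the spindle in a soft grip by pressing its rod down on a stand fork.

```bash
cat > h.py <<'E'
import numpy as np,cv2
from bench import monitor, grab_frame
from scipy.spatial.transform import Rotation as R
def load(n): return dict(np.load(f"pics/{n}.npz"))
def snap(cam,n):
    f=grab_frame(cam); np.savez(f"pics/{n}.npz",**f); cv2.imwrite(f"pics/{n}.png",f["frame"]); return f
def ray(f,p):
    K=np.array(f["intrinsics"]); d=np.array([float(f["k1"]),0,0,0])
    u=cv2.undistortPoints(np.array([[p]],float),K,d)[0,0]
    V=np.array(f["view"]); v=V[:3,:3].T@np.r_[u,1]; return -V[:3,:3].T@V[:3,3], v/np.linalg.norm(v)
def plane(f,p,z):
    c,v=ray(f,p); return c+v*(z-c[2])/v[2]
def tri(f,p,g,q):
    a,u=ray(f,p); b,v=ray(g,q)
    s=np.linalg.lstsq(np.c_[u,-v],b-a,rcond=None)[0]
    x,y=a+s[0]*u,b+s[1]*v; return (x+y)/2,np.linalg.norm(x-y)
def proj(f,X):
    V=np.array(f["view"]); p=V[:3,:3]@X+V[:3,3]; u=p[:2]/p[2]; u=u*(1+float(f["k1"])*(u@u))
    K=np.array(f["intrinsics"]); return K[:2,:2]@u+K[:2,2]
def mask(f,lo,hi,box=None):
    m=cv2.inRange(cv2.cvtColor(f["frame"],cv2.COLOR_BGR2HSV),np.array(lo),np.array(hi))
    if box is not None:
        k=np.zeros_like(m); x0,y0,x1,y1=box; k[y0:y1,x0:x1]=255; m&=k
    return m
def blob(m):
    n,l,s,c=cv2.connectedComponentsWithStats(m); i=1+np.argmax(s[1:,4]); return c[i],s[i],l==i
E
python3 - <<'E'
from h import *
S,T=load("scene0"),load("top0")
col={'red':((0,150,80),(8,255,255)),'brass':((18,120,100),(32,255,255)),'blue':((100,150,60),(125,255,255)),'green':((50,80,40),(90,255,200))}
bs=(290,130,360,220);bt=(170,190,240,260)
P={}
for k,(lo,hi) in col.items():
    b1,b2=((130,280,180,320),(400,200,460,235)) if k=='red' else (bs,bt)
    c1,s1,_=blob(mask(S,lo,hi,b1)); c2,s2,m2=blob(mask(T,lo,hi,b2))
    print(k,c1.round(1),s1,c2.round(1),s2,tri(S,c1,T,c2))
    if k=='green':
        print(cv2.minAreaRect(np.argwhere(m2)[:,::-1].astype(np.float32)))
for nm,p,q in(("nose",(221,264),(351.5,214)),("tail",(136,316),(456,218))): print(nm,tri(S,p,T,q))
big=lambda f,x0,y0,x1,y1,k:cv2.resize(f["frame"][y0:y1,x0:x1],None,fx=k,fy=k,interpolation=cv2.INTER_CUBIC)
a=big(S,125,250,245,355,3.3);b=big(T,345,190,465,255,3.3);c=big(S,285,135,365,220,4);d=big(T,165,190,245,260,4)
o=np.zeros((600,800,3),np.uint8)
for im,x,y in((a,0,0),(b,400,0),(c,430,240),(d,0,350)):
    h,w=im.shape[:2]; h=min(h,600-y);w=min(w,800-x);o[y:y+h,x:x+w]=im[:h,:w]
cv2.imwrite("pics/crop0.png",o)
E
```

```text
red [157.2 299. ] [146 290  23  19 187] [430.3 216.6] [420 213  21   9 148] (array([ 0.57524035, -0.27571283,  0.08967077]), np.float64(0.0018180360206549635))
brass [320.9 162.2] [310 154  22  19 167] [207.3 220.3] [202 206  12  30 252] (array([0.56743548, 0.19008959, 0.12225858]), np.float64(0.00839579975980251))
blue [332.5 150.8] [322 144  20  17 129] [186.5 218.6] [182 205  10  28 203] (array([0.56862546, 0.22933218, 0.13343453]), np.float64(0.007284550270497181))
green [322.1 194.1] [ 292  174   63   43 1287] [213.6 234.9] [ 176  209   59   43 1279] (array([ 5.62892925e-01,  2.01529082e-01, -3.56190218e-04]), np.float64(0.019384848673129847))
((205.0, 230.0), (42.0, 58.0), 90.0)
nose (array([ 0.58609388, -0.12198044,  0.05931031]), np.float64(0.011415052180391403))
tail (array([ 0.57335377, -0.32720733,  0.08685573]), np.float64(0.0071326650397783966))
```

View pics/crop0.png

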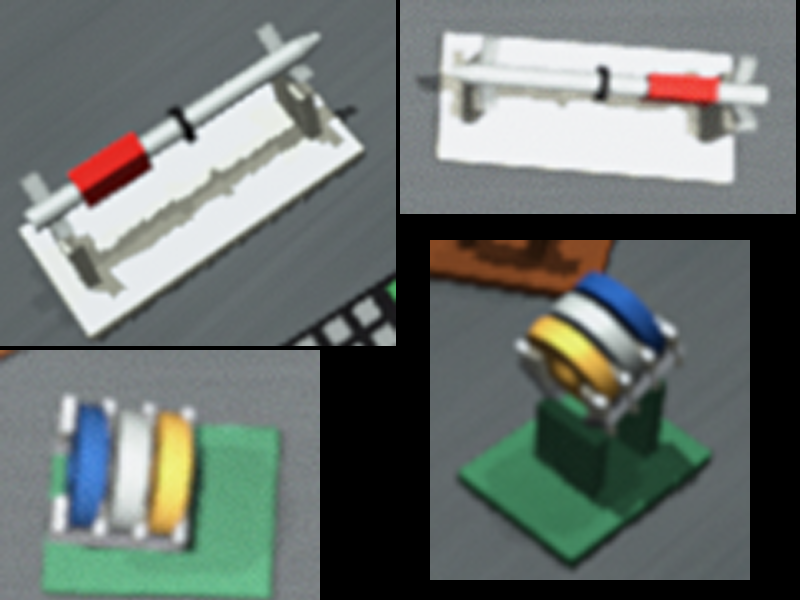

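The crops show the spindle tail at (456.5,218.5), nose at (358.6,212) and collar at (406,215.5) in the top view. The rack base is square to the picture within a few degrees, with the rings between their fins.

```bash
python3 - <<'E'
from h import *
S,T=load("scene0"),load("top0")
t=lambda x,y:((x-400)/3.3+345,190+y/3.3); s=lambda x,y:(125+x/3.3,250+y/3.3)
for nm,p,q in(("nose",s(319,38),t(442,71)),("tail",s(33,217),t(767,94)),("collar",s(180,124),t(602,84)),("handle front top edge",s(140,140),t(648,86)),("handle back",s(82,182),t(718,90))):
    print(nm,tri(S,p,T,q),plane(T,q,.08))
for c in((443,34),(440,158),(733,183),(735,57)): print("stand",plane(T,t(*c),.012))
for c in((438,158),(733,183)): pass
d=lambda x,y:(165+x/4,190+y/4); e=lambda x,y:(285+(x-430)/4,135+(y-240)/4)
for c in((44,588),(270,597),(278,428)): print("rack top",plane(T,d(*c),.01))
for c in((459,475),(571,562),(710,455)): print("rack scene",plane(S,e(*c),.01))
# fin tips in top
for c in((69,400),(108,404),(148,408),(188,412),(60,528),(98,532),(138,534),(178,534)): print("fin",plane(T,d(*c),.115+.0095*0))
E
```

```text
nose (array([ 0.59016481, -0.12790653,  0.07725771]), np.float64(0.0005197972463211215)) [ 0.5896595  -0.12718322  0.08      ]
tail (array([ 0.57203959, -0.32791756,  0.08704274]), np.float64(0.00614078912740193)) [ 0.57217624 -0.33373598  0.08      ]
collar (array([ 0.58012636, -0.22819164,  0.08127642]), np.float64(0.0021165859603431095)) [ 0.57989164 -0.22950947  0.08      ]
handle front top edge (array([ 0.57696085, -0.25388386,  0.08975495]), np.float64(0.0036394404953124667)) [ 0.5782503  -0.25876922  0.08      ]
handle back (array([ 0.5746944 , -0.29574988,  0.08999446]), np.float64(0.007494389514782864)) [ 0.57513407 -0.30301849  0.08      ]
stand [ 0.63234398 -0.1417167   0.012     ]
stand [ 0.54408575 -0.13513103  0.012     ]
stand [ 0.52498062 -0.33295101  0.012     ]
stand [ 0.61335875 -0.3430624   0.012     ]
rack top [0.33273942 0.26618363 0.01      ]
rack top [0.32634017 0.14454222 0.01      ]
rack top [0.41525922 0.14183399 0.01      ]
rack scene [0.51909542 0.15168067 0.01      ]
rack scene [0.6165744  0.14775412 0.01      ]
rack scene [0.62065411 0.27555367 0.01      ]
fin [0.42664508 0.23271141 0.115     ]
fin [0.42444451 0.21351106 0.115     ]
fin [0.42224546 0.19382082 0.115     ]
fin [0.42005524 0.17413346 0.115     ]
fin [0.36599296 0.23411783 0.115     ]
fin [0.36385339 0.21574506 0.115     ]
fin [0.36263932 0.19644646 0.115     ]
fin [0.36236486 0.17717026 0.115     ]
```

```bash
python3 - <<'E'
from h import *
T=load("top0")
d=lambda x,y:(165+x/4,190+(y-350)/4)
for c in((44,588),(270,597),(278,428)): print("rack top",plane(T,d(*c),.01))
for i,c in enumerate(((69,400),(108,404),(148,408),(188,412),(60,528),(98,532),(138,534),(178,534))): print("fin",plane(T,d(*c),.115+.0095*(1-i%4*2/3)))
s=monitor.read_state(); r=R.from_quat(s['ee_rot']).as_matrix(); print(r.round(3)); 
ux=np.array([.09,1,0]);ux/=np.linalg.norm(ux)
p=np.array([.5755,-.2770,.16]); d=p-s['position']; print(d, (r.T@d*1000).round(0), "spindle dir in tool",r.T@ux)
E
```

```text
rack top [0.5223276  0.27586257 0.01      ]
rack top [0.51564469 0.14805544 0.01      ]
rack top [0.61406776 0.14508869 0.01      ]
fin [0.60210414 0.23839298 0.1245    ]
fin [0.60142611 0.21987561 0.11816667]
fin [0.60070691 0.20053634 0.11183333]
fin [0.59995227 0.18088687 0.1055    ]
fin [0.53578838 0.23998721 0.1245    ]
fin [0.53466361 0.22233857 0.11816667]
fin [0.53452792 0.20341932 0.11183333]
fin [0.53541595 0.18421522 0.1055    ]
[[-0.956  0.292 -0.   ]
 [ 0.292  0.956 -0.001]
 [-0.    -0.001 -1.   ]]
[ 0.38553782 -0.8981666  -0.08958774] [-631. -746.   91.] spindle dir in tool [ 0.20559349  0.97863641 -0.00144781]
```

```bash
python3 -m jog '[[[0,0,0],0.17,0],[[0,0,0],0.17,0],[[0,0,0],0.17,0],[[0,0,0],0.17,0],[[0,0,0],0.17,0],[[0,0,0],0.17,0],[[0,0,0],0.17,0],[[0,0,0],0.17,0],[[0,30,0],0,0],[[-20,40,0],0,0]]' 30; python3 -m jog '[[[-45,35,0],0,0],[[-45,35,0],0,0],[[-45,35,0],0,0],[[-45,35,0],0,0],[[-45,30,0],0,0],[[-45,30,0],0,0],[[-45,30,0],0,0],[[-45,30,0],0,0],[[-45,20,0],0,0],[[-45,20,0],0,0]]'; python3 -c "
from h import *
s=monitor.read_state();print(s['qpos'].round(2),R.from_quat(s['ee_rot']).as_matrix().round(3))"
```

```text
t: 1.4
position: [0.2569, 0.5969, 0.2495]
ee_rot: [0.735, 0.678, -0.0, -0.0]
contact_force: [0.6, -0.6, 0.3]
opening: 0.996
t: 2.65
position: [0.5186, 0.12, 0.2501]
ee_rot: [0.737, 0.676, -0.0, -0.0]
contact_force: [0.5, -0.2, 1.0]
opening: 1.001
[-0.56  0.49  0.42  1.85 -0.26  0.85 -0.1 ] [[ 0.086  0.996 -0.   ]
 [ 0.996 -0.086  0.   ]
 [-0.    -0.    -1.   ]]
```

```bash
python3 -m jog '[[[-43,10,0],0,0],[[-43,10,0],0,0],[[-43,10,0],0,0],[[-43,10,0],0,0],[[-43,10,0],0,0],[[-43,10,0],0,0],[[-43,10,0],0,0],[[-43,11,0],0,0],[[-43,10,30],0,0],[[0,0,30],0,0]]'; python3 - <<'E'
from h import *
f=snap("wrist","w1"); s=monitor.read_state(); r=R.from_quat(s['ee_rot']).as_matrix(); print(s['position'],s['qpos'].round(2))
m=mask(f,(0,150,60),(8,255,255)); c,st,l=blob(m); print(c,st)
b=cv2.minAreaRect(np.argwhere(l)[:,::-1].astype(np.float32)); print(b)
for q in cv2.boxPoints(b): print(plane(f,q,.092).round(4))
p=plane(f,c,.092); print(p,(r.T@(p-s['position'])*1000).round(1))
T=load("top0"); S=load("scene0")
print(tri(f,c,S,(157.2,299)),tri(f,c,T,(430.3,216.6)))
E
```

```text
t: 3.9
position: [0.5749, -0.2772, 0.1897]
ee_rot: [0.739, 0.674, -0.001, 0.002]
contact_force: [0.8, 0.5, -0.9]
opening: 1.0
[ 0.57282831 -0.27300829  0.1850425 ] [ 0.18  0.71  0.37  1.63 -0.31  0.87  0.59]
[277.65913758 211.32648871] [268 185  20  53 974]
((277.5, 211.0), (52.0, 19.0), 90.0)
[ 0.573  -0.2535  0.092 ]
[ 0.5876 -0.2549  0.092 ]
[ 0.5841 -0.2978  0.092 ]
[ 0.5687 -0.2964  0.092 ]
[ 0.57845995 -0.27536104  0.092     ] [-2.   6.5 93. ]
(array([ 0.57830446, -0.27527007,  0.09314008]), np.float64(0.0006025349050869017)) (array([ 0.57800377, -0.28109819,  0.07514224]), np.float64(0.0012031165858317375))
```

View pics/w1.png

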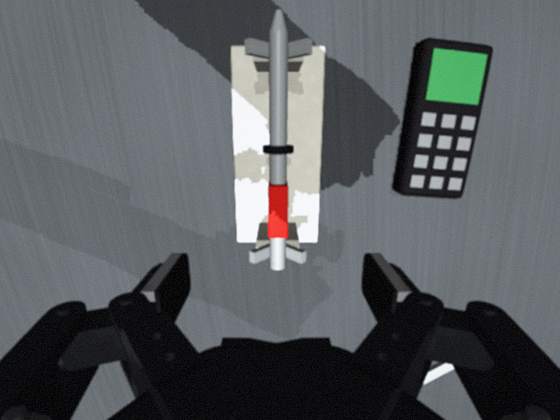

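The wrist view shows the spindle upright in the picture, along tool x: handle at (278,211), collar front near row 145 and nose at (278,11). The V forks are clear of the fingers.

```bash
python3 - <<'E'
from h import *
f=load("w1")
for n,p,z in(("collar front",(278,145),.0925),("collar back",(278,153.5),.0925),("handle front",(278,184.7),.092),("nose",(278.5,10.5),.08),("tail",(278,269),.08)): print(n,plane(f,p,z))
for i in range(3):
    s=monitor.read_state(); r=R.from_quat(s['ee_rot']).as_matrix(); print(s['t'],s['position'],(r.T@(np.array([.5780,-.2755,.08])-s['position'])*1000).round(1),(r.T@np.array([.088,.996,0])).round(3))
E
```

```text
collar front [ 0.58336625 -0.22394496  0.0925    ]
collar back [ 0.58280199 -0.23019033  0.0925    ]
handle front [ 0.58065665 -0.25400565  0.092     ]
nose [ 0.59235327 -0.13002042  0.08      ]
tail [ 0.57371353 -0.33231903  0.08      ]
3.95 [ 0.57282831 -0.27300829  0.1850425 ] [ -2.1   6.1 105. ] [ 1.    -0.001  0.001]
3.95 [ 0.57282831 -0.27300829  0.1850425 ] [ -2.1   6.1 105. ] [ 1.    -0.001  0.001]
3.95 [ 0.57282831 -0.27300829  0.1850425 ] [ -2.1   6.1 105. ] [ 1.    -0.001  0.001]
```

```bash
cat >> h.py <<'E'
def toolw(f):
    "tool pose at the moment of a wrist picture, from the first (settled) picture"
    g=load("wrist0"); A=np.eye(4); A[:3,:3]=R.from_quat([1.47833438e-01,9.89011815e-01,-9.41475820e-04,-1.32450014e-04]).as_matrix(); A[:3,3]=[0.18988461,0.62101751,0.24939156]
    return np.linalg.inv(f["view"])@g["view"]@A
E
python3 - <<'E'
from h import *
W=toolw(load("w1")); print(W.round(4)); print(np.linalg.inv(W)@np.r_[.5780,-.2755,.08,1])
g=load("wrist0");A=np.eye(4);print((g["view"]@toolw(g)).round(3))
E
python3 -m jog '[[[0,0,0],0,0],[[0,0,0],0,0],[[0,0,0],0,0],[[0,0,0],0,0],[[0,0,0],0,0],[[0,0,0],0,0],[[0,0,0],0,0],[[0,0,0],0,0],[[0,0,0],0,0],[[0,0,0],0,0]]'
```

```text
[[ 9.170e-02  9.958e-01  9.000e-04  5.762e-01]
 [ 9.958e-01 -9.170e-02 -3.800e-03 -2.757e-01]
 [-3.700e-03  1.300e-03 -1.000e+00  1.896e-01]
 [ 0.000e+00  0.000e+00  0.000e+00  1.000e+00]]
[7.82360181e-04 1.63312464e-03 1.09558874e-01 1.00000000e+00]
[[-0.     1.     0.    -0.   ]
 [-0.962 -0.    -0.272  0.031]
 [-0.272 -0.     0.962  0.138]
 [ 0.     0.     0.     1.   ]]
t: 5.2
position: [0.5757, -0.2718, 0.1902]
ee_rot: [0.737, 0.676, -0.0, -0.0]
contact_force: [0.5, 0.1, 0.5]
opening: 0.999
```

```bash
python3 -m jog '[[[-3.5,2.5,10],0,0],[[0,0,20],0,0],[[0,0,20],0,0],[[0,0,20],0,0],[[0,0,20],0,0],[[0,0,15],0,0],[[0,0,5],0,0],[[0,0,0],0,0],[[0,0,0],0,0],[[0,0,0],0,1]]' 30; python3 -m jog '[[[0,0,0],0,1],[[0,0,0],0,1],[[0,0,0],0,1],[[0,0,0],0,1],[[0,0,0],0,1],[[0,0,0],0,1],[[0,0,0],0,1],[[0,0,0],0,1],[[0,0,0],0,1],[[0,0,0],0,1]]' 60
```

```text
t: 6.45
position: [0.5784, -0.2758, 0.081]
ee_rot: [0.737, 0.676, 0.0, 0.001]
contact_force: [-0.4, 0.6, 0.4]
opening: 0.816
t: 7.7
position: [0.5769, -0.2754, 0.0804]
ee_rot: [0.737, 0.676, -0.0, -0.001]
contact_force: [-4.3, 1.2, 5.5]
opening: 0.178
```

```bash
python3 -m jog '[[[0,0,-10],0,1],[[0,0,-10],0,1],[[0,0,-10],0,1],[[13,0,0],0,1],[[14,0,0],0,1],[[13,0,0],0,1],[[0,0,5],0,1],[[0,0,10],0,1],[[0,0,10],0,1],[[0,0,0],0,1]]' 60;  python3 -m jog '[[[0,0,0],0,1],[[0,0,0],0,1],[[0,0,5],0,1],[[0,0,5],0,1],[[0,0,5],0,1],[[0,0,5],0,1],[[0,0,5],0,1],[[0,0,5],0,1],[[0,0,0],0,1],[[0,0,0],0,1]]' 20; python3 - <<'E'
from h import *
s=monitor.read_state();print(s['position'],s['contact_force'])
S=snap("scene","s2"); W=snap("wrist","w2")
cv2.imwrite("pics/c2.png",np.hstack([cv2.resize(S["frame"][230:360,90:270],None,fx=2.2,fy=2.2,interpolation=2),cv2.resize(W["frame"][0:380,100:460],(396,286*1))]))
E
```

```text
t: 8.95
position: [0.5803, -0.2359, 0.0838]
ee_rot: [0.737, 0.676, -0.001, -0.001]
contact_force: [-0.1, -0.2, -2.5]
opening: 0.181
t: 10.2
position: [0.5815, -0.235, 0.0559]
ee_rot: [0.737, 0.676, 0.001, -0.0]
contact_force: [-1.4, 1.2, 5.5]
opening: 0.177
[ 0.58153181 -0.23495334  0.05593167] [-1.44259457  1.15406143  5.51909661]
```

View pics/c2.png

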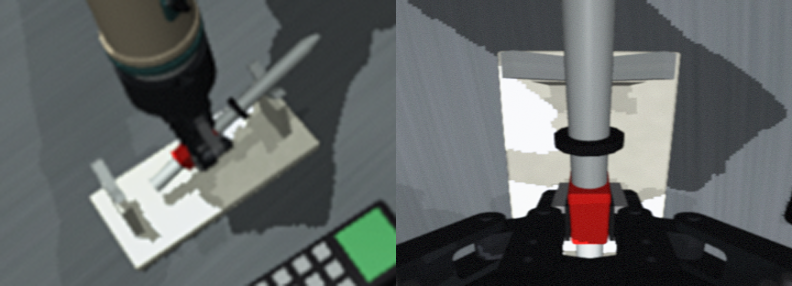

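The spindle has pitched nose-up on the fork. In the scene crop the nose is at (316,38) and the tail at (157,186), and it's still held in the jaws. Next I'll measure the pitch by intersecting rays with the tool's vertical plane.

```bash
cat >> h.py <<'E'
def vplane(f,p,P,ux):
    n=np.array([ux[1],-ux[0],0]); c,v=ray(f,p); return c+v*((P-c)@n)/(v@n)
E
python3 - <<'E'
from h import *
S=load("s2");W=load("w2"); A=toolw(W); print(A[:3,3],A[:3,0])
s=monitor.read_state();P=s['position'];ux=np.array([.0872,.9962,0])
q=lambda x,y:(90+x/2.2,230+y/2.2)
P=np.array([.5805,-.2353,.0555])
for dP in(0,.002):
    a=vplane(S,q(317,37),P+[dP,0,0],ux); b=vplane(S,q(157,186),P+[dP,0,0],ux); d=a-b
    print(a,b,np.linalg.norm(d),np.arctan2(d[2],d@ux))
    e=a-P;print("from grasp",np.linalg.norm(e),np.arctan2(e[2],e@ux))
# wrist: edges of rod in image at several rows for pitch: apparent width
h=cv2.cvtColor(W["frame"],cv2.COLOR_BGR2GRAY)
for r in (5,40,90,130): print(r,h[r,230:330:3])
T=snap("top","t2"); cv2.imwrite("pics/t2c.png",cv2.resize(T["frame"][170:260,330:470],None,fx=4,fy=4,interpolation=2))
E
```

```text
[ 0.5828409  -0.23344262  0.0557779 ] [0.08543112 0.99634319 0.00132879]
[ 0.59283347 -0.09439855  0.0977901 ] [ 0.57651873 -0.28078331  0.03516871] 0.1972989866634066 0.3229767012426006
from grasp 0.14762718726634635 0.2905332010059218
[ 0.59472334 -0.09565679  0.10086643] [ 0.5784778  -0.28125088  0.03851069] 0.1964620093846487 0.3229767012425999
from grasp 0.14751488611967437 0.3126313495736301
5 [ 61  65  63  64  69  66  66  84 111 122 133 138 145 153 164 167 160 152
 146 141 122 117 103  74  72  73  65  66  67  71  62  70  65  78]
40 [ 67  63  70  66  64  65  61  74 100 120 132 136 143 150 167 169 159 153
 146 137 126 114  99  67  67  74  71  70  66  71  69  70  63  71]
90 [134 131 132 136 131 136 131 130  87 119 133 142 139 153 162 167 160 154
 149 138 130 114 104 129 131 133 132 132 128 131 132 129 129 130]
130 [236 204 185 182 180 180 181 183 145 104 122 141 142 153 156 164 158 150
 145 140 122  99 166 182 182 176 184 188 185 187 212 210 204 207]
```

Pitch comes out at 0.31–0.32 rad against the 0.314 needed. I'll tighten the grip, lift, and look at the rack from above, off to one side.

```bash
python3 -m jog '[[[0,0,0],0,1],[[0,0,0],0,1],[[0,0,-12],0,1],[[0,0,-22],0,1],[[0,0,-29],0,1],[[0,0,-29],0,1],[[0,0,-29],0,1],[[0,0,-29],0,1],[[15,-5,0],0,1],[[30,-10,0],0,1]]' 120;  python3 -m jog '[[[40,-12,0],0,1],[[40,-12,0],0,1],[[40,-12,0],0,1],[[40,-12,0],0,1],[[40,-12,0],0,1],[[40,-12,0],-0.05,1],[[40,-15,0],0,1],[[20,-5,0],0,1],[[10,0,0],0,1],[[0,0,0],0,1]]'; python3 -m jog '[[[0,0,0],0,1],[[0,0,0],0,1],[[0,0,0],0,1],[[0,0,0],0,1],[[0,0,0],0,1],[[0,0,0],0,1],[[0,0,0],0,1],[[0,0,0],0,1],[[0,0,0],0,1],[[0,0,0],0,1]]'; python3 - <<'E'
from h import *
W=snap("wrist","w3"); S=snap("scene","s3");T=snap("top","t3"); print(toolw(W).round(4))
E
```

```text
t: 11.6
position: [0.5694, -0.1893, 0.2046]
ee_rot: [0.738, 0.675, -0.0, -0.0]
contact_force: [-0.1, 0.1, -2.7]
opening: 0.166
t: 12.85
position: [0.5013, 0.1268, 0.2047]
ee_rot: [0.719, 0.695, -0.0, -0.0]
contact_force: [0.3, -0.6, -1.7]
opening: 0.166
t: 14.1
position: [0.5017, 0.1264, 0.2053]
ee_rot: [0.72, 0.694, 0.0, -0.0]
contact_force: [0.1, 0.6, -2.6]
opening: 0.168
[[ 3.600e-02  9.994e-01  3.000e-04  5.029e-01]
 [ 9.994e-01 -3.600e-02  0.000e+00  1.279e-01]
 [ 0.000e+00  2.000e-04 -1.000e+00  2.052e-01]
 [ 0.000e+00  0.000e+00  0.000e+00  1.000e+00]]
```

View pics/w3.png

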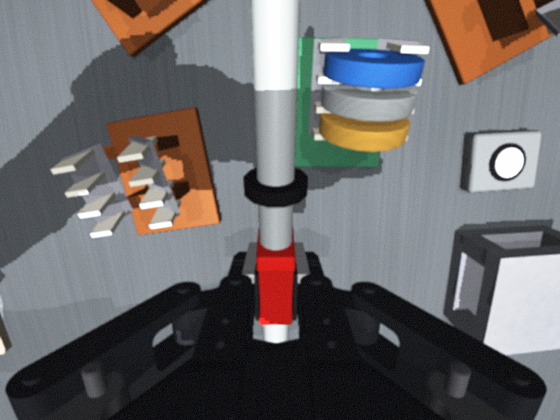

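The wrist view shows the three rings to the right of the spindle: brass (365,130), steel (368,102), blue (373,70). The rack base edges run parallel to tool x, and the rod and collar are straight ahead.

```bash
python3 - <<'E'
from h import *
W=load("w3"); A=toolw(W)
Wf=W
hsv=cv2.cvtColor(W["frame"],cv2.COLOR_BGR2HSV)
C=[]
for n,lo,hi,z in(("brass",(12,120,60),(35,255,255),.1088),("blue",(100,120,50),(125,255,255),.1212)):
    c,st,l=blob(mask(W,lo,hi,(300,30,440,170)))
    ys,xs=np.nonzero(l); L=xs.min()-.5; Rr=xs.max()+.5
    yl=ys[xs==xs.min()].mean(); yr=ys[xs==xs.max()].mean()
    a,b=plane(W,(L,yl),z),plane(W,(Rr,yr),z); print(n,st,(L,yl),(Rr,yr),a,b,np.linalg.norm(a-b),"mid",(a+b)/2); C.append((a+b)/2)
d=C[1]-C[0]; print("yaw slope from rings",d[0]/d[1])
# green base edges
g=mask(W,(50,80,30),(90,255,220),(280,30,400,175)); 
print([ (r,np.nonzero(g[r])[0][[0,-1]]) for r in range(50,170,12) if g[r].any()])
c,st,l=blob(g);print(st)
# left edge fit
rows=[r for r in range(60,155,4)]; pts=np.array([plane(W,(np.nonzero(l[r])[0][0]-.5,r),.01) for r in rows]); p=np.polyfit(pts[:,1],pts[:,0],1);print("left edge x=",p, "res",np.std(pts[:,0]-np.polyval(p,pts[:,1])))
fr=[(c_,np.nonzero(l[:,c_])[0][-1]+.5) for c_ in range(306,375,4)]; pt=np.array([plane(W,q,.01) for q in fr]); p2=np.polyfit(pt[:,0],pt[:,1],1);print("low edge y=",p2,np.polyval(p2,.57))
E
```

```text
brass [ 320  114   89   38 2469] (np.float64(319.5), np.float64(124.25)) (np.float64(408.5), np.float64(124.0)) [0.53789509 0.19430596 0.1088    ] [0.60390313 0.19277148 0.1088    ] 0.06602587369545453 mid [0.57089911 0.19353872 0.1088    ]
blue [ 324   49  100   40 3220] (np.float64(323.5), np.float64(70.5)) (np.float64(423.5), np.float64(62.5)) [0.53882645 0.22899851 0.1212    ] [0.60605877 0.23288991 0.1212    ] 0.06734484705847152 mid [0.57244261 0.23094421 0.1212    ]
yaw slope from rings 0.04126398476334393
[(50, array([299, 312])), (62, array([298, 311])), (74, array([298, 311])), (86, array([297, 310])), (98, array([297, 309])), (110, array([297, 309])), (122, array([296, 308])), (134, array([296, 308])), (146, array([296, 336])), (158, array([295, 379]))]
[ 295   37   85  131 3169]
left edge x= [0.05187513 0.51710664] res 0.0003216012108220902
low edge y= [-0.03707196  0.16950911] 0.14837809743601088
```

```bash
python3 -m jog '[[[-20,10,0],0,1],[[-30,15,0],0,1],[[-30,15,0],0,1],[[-25,15,15],0.006,1],[[0,9.5,26],0,1],[[0,0,30],0,1],[[0,0,30],0,1],[[0,0,30],0,1],[[0,0,15],0,1],[[0,0,5],0,1]]';  python3 -m jog '[[[0,0,0],0,1],[[0,0,0],0,1],[[0,0,0],0,1],[[0,0,0],0,1],[[0,0,0],0,1],[[0,0,0],0,1],[[0,0,0],0,1],[[0,0,0],0,1],[[0,0,0],0,1],[[0,0,0],0,1]]'; python3 - <<'E'
from h import *
W=snap("wrist","w4"); S=snap("scene","s4");T=snap("top","t4"); print(toolw(W).round(4))
k=lambda f,x0,y0,x1,y1,s:cv2.resize(f["frame"][y0:y1,x0:x1],None,fx=s,fy=s,interpolation=2)
a=k(S,240,120,360,240,5);b=k(T,170,180,310,260,5)
o=np.zeros((600,800,3),np.uint8); o[:600,:400]=k(S,270,130,350,250,5); o[:350,400:]=k(T,180,190,260,260,5)
cv2.imwrite("pics/c4.png",o)
E
```

```text
t: 15.5
position: [0.5623, 0.019, 0.0537]
ee_rot: [0.722, 0.692, -0.0, -0.0]
contact_force: [0.5, 0.5, -2.2]
opening: 0.171
t: 16.75
position: [0.5624, 0.0191, 0.0543]
ee_rot: [0.722, 0.692, -0.0, -0.0]
contact_force: [0.5, 0.6, -1.8]
opening: 0.171
[[ 4.200e-02  9.991e-01  2.000e-04  5.636e-01]
 [ 9.991e-01 -4.200e-02  0.000e+00  2.060e-02]
 [ 0.000e+00  2.000e-04 -1.000e+00  5.420e-02]
 [ 0.000e+00  0.000e+00  0.000e+00  1.000e+00]]
```

View pics/c4.png

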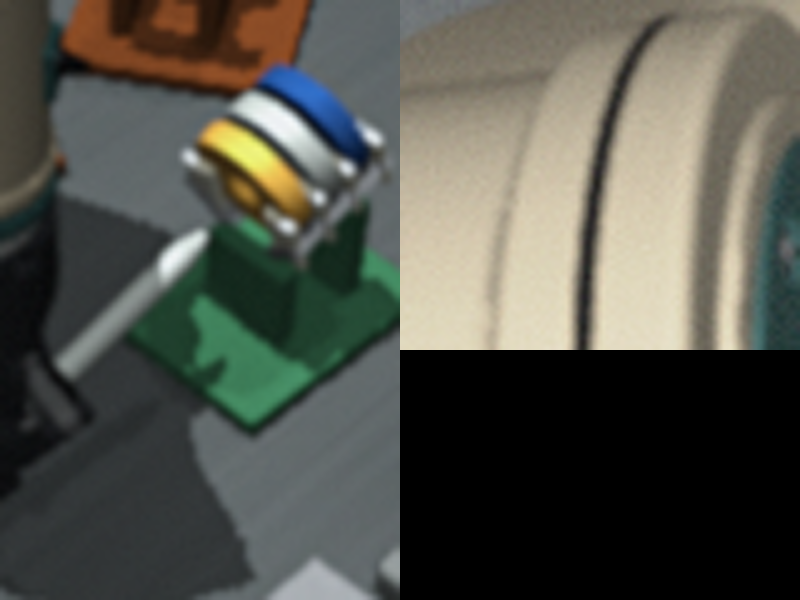

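The scene crop shows the nose tip at crop (208,232), which is pixel (311.6,176.4), just short of the brass ring. The bore is near crop (243,190), which is (318.6,168). The top view is blocked by the arm.

```bash
python3 - <<'E'
from h import *
S=load("s4"); W=load("w4"); A=toolw(W)
th=.314; g=np.array([.0420,.9991,0]); u=g*np.cos(th)+np.array([0,0,np.sin(th)]); up=-g*np.sin(th)+np.array([0,0,np.cos(th)]); l=np.array([.9991,-.042,0])
C=np.array([.5717,.2125,.115])
im=cv2.resize(S["frame"][145:205,285:345],None,fx=10,fy=10,interpolation=2)
q=lambda X:tuple(int(v) for v in ((proj(S,X)-[285,145]+.5)*10))
P=A[:3,3]
nose=P+.147*u; print("pred nose px",proj(S,nose)," rod60",proj(S,P+.1*u))
cv2.circle(im,q(nose),4,(0,0,255),-1)
cv2.line(im,q(P+.08*u),q(nose+.0*u),(0,0,255),1)
for r,col in((.010,(255,0,255)),(.032,(255,255,0))):
    pts=np.array([q(C-.027*u+r*(np.cos(a)*l+np.sin(a)*up)) for a in np.linspace(0,2*np.pi,60)]); cv2.polylines(im,[pts],True,col,1)
cv2.circle(im,q(C-.027*u),3,(0,255,0),-1)
cv2.imwrite("pics/c5.png",im)
E
```

```text
pred nose px [310.7391573  176.69455365]  rod60 [296.70010398 190.65344471]
```

View pics/c5.png

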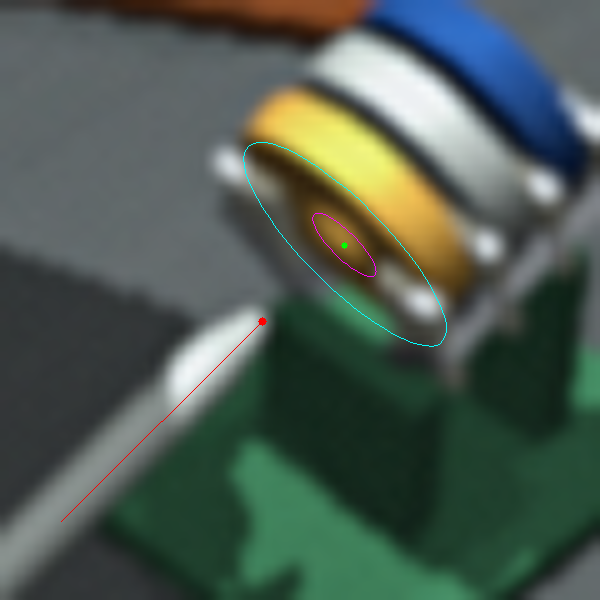

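The overlay shows the extended rod axis meeting the visible bore near crop (340,230). The rod and rings share about the same small camera offset, so I'll advance along the slope and watch the forces.

```bash
python3 -m jog '[[[3.8,0,-0.24],0,1],[[3.8,0,-1.24],0,1],[[3.8,0,-1.24],0,1],[[3.8,0,-1.24],0,1],[[3.8,0,-1.24],0,1],[[3.8,0,-1.24],0,1],[[3.8,0,-1.24],0,1],[[3.8,0,-1.24],0,1],[[3.8,0,-1.24],0,1],[[3.8,0,-1.24],0,1]]'; python3 -c "
from h import *
s=monitor.read_state();print(s['contact_force'],s['wrist_torque'])"
```

```text
t: 18.15
position: [0.564, 0.0573, 0.0658]
ee_rot: [0.722, 0.692, 0.0, -0.0]
contact_force: [-0.0, -0.4, -1.9]
opening: 0.168
[-0.01767682 -0.37780667 -1.86478485] [-0.1252746  -0.07169784  0.00827914]
```

```bash
python3 -m jog '[[[2.85,0,-0.93],0,1],[[2.85,0,-0.93],0,1],[[2.85,0,-0.93],0,1],[[2.85,0,-0.93],0,1],[[2.85,0,-0.93],0,1],[[2.85,0,-0.93],0,1],[[2.85,0,-0.93],0,1],[[2.85,0,-0.93],0,1],[[0,0,0],0,1],[[0,0,0],0,1]]'; python3 -c "
from h import *
s=monitor.read_state();print(s['contact_force'],s['wrist_torque'])"
```

```text
t: 19.4
position: [0.5649, 0.0797, 0.0731]
ee_rot: [0.722, 0.692, -0.0, 0.0]
contact_force: [-0.4, 0.5, -2.3]
opening: 0.171
[-0.38854156  0.45709845 -2.26375674] [-0.13508465  0.01915879  0.05061396]
```

```bash
python3 -m jog '[[[2.85,0,-0.93],0,1],[[2.85,0,-0.93],0,1],[[2.85,0,-0.93],0,1],[[2.85,0,-0.93],0,1],[[2.85,0,-0.93],0,1],[[2.85,0,-0.93],0,1],[[2.85,0,-0.93],0,1],[[2.85,0,-0.93],0,1],[[0,0,0],0,1],[[0,0,0],0,1]]'; python3 - <<'E'
from h import *
s=monitor.read_state();print(s['contact_force'],s['wrist_torque'])
S=snap("scene","s6");W=snap("wrist","w6")
o=np.zeros((420,800,3),np.uint8); o[:420,:420]=cv2.resize(S["frame"][130:200,280:350],(420,420),interpolation=2); o[:285,420:]=cv2.resize(W["frame"],(380,285))
cv2.imwrite("pics/c6.png",o)
E
```

```text
t: 20.65
position: [0.5659, 0.1025, 0.0806]
ee_rot: [0.722, 0.692, -0.0, 0.0]
contact_force: [0.4, 0.7, -1.4]
opening: 0.169
[ 0.42899435  0.71776705 -1.41397609] [-0.0528805   0.04104418  0.01700404]
```

View pics/c6.png

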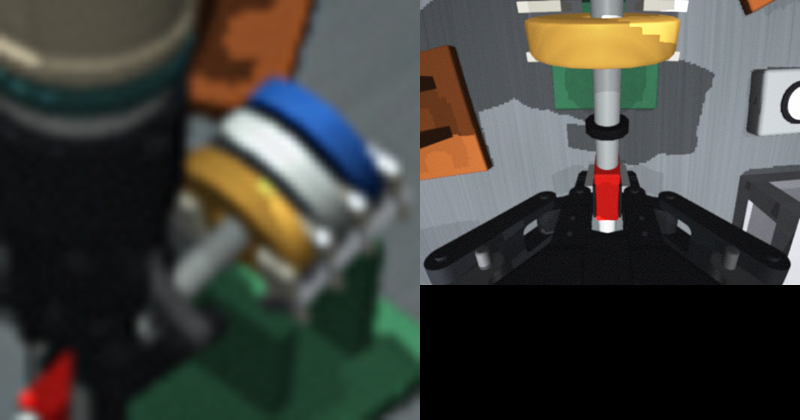

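The rod goes into the brass bore centred in the wrist view (rod at col 607, ring at 603), and nothing has moved. About 35 mm is left before the collar touches.

```bash
python3 -m jog '[[[2.85,0,-0.93],0,1],[[2.85,0,-0.93],0,1],[[2.85,0,-0.93],0,1],[[2.85,0,-0.93],0,1],[[2.85,0,-0.93],0,1],[[2.85,0,-0.93],0,1],[[2.85,0,-0.93],0,1],[[2.85,0,-0.93],0,1],[[2.85,0,-0.93],0,1],[[0,0,0],0,1]]'; python3 -c "
from h import *
s=monitor.read_state();print(s['contact_force'],s['wrist_torque'])"
python3 -m jog '[[[0.95,0,-0.31],0,1],[[0,0,0],0,1],[[0.95,0,-0.31],0,1],[[0,0,0],0,1],[[0.95,0,-0.31],0,1],[[0,0,0],0,1],[[0.95,0,-0.31],0,1],[[0,0,0],0,1],[[0,0,0],0,1],[[0,0,0],0,1]]'; python3 -c "
from h import *
s=monitor.read_state();print(s['contact_force'],s['wrist_torque'])"
```

```text
t: 22.0
position: [0.567, 0.1287, 0.089]
ee_rot: [0.722, 0.692, 0.0, -0.0]
contact_force: [0.5, 0.4, -1.7]
opening: 0.167
[ 0.49597972  0.36148809 -1.72684448] [-0.08579121 -0.02062918 -0.02698837]
t: 23.25
position: [0.5671, 0.132, 0.0902]
ee_rot: [0.722, 0.692, -0.0, -0.0]
contact_force: [-0.4, 0.2, -2.2]
opening: 0.168
[-0.44265551  0.19243846 -2.15358776] [-0.13404628  0.05156917 -0.01153646]
```

```bash
python3 -m jog '[[[0.76,0,-0.25],0,1],[[0,0,0],0,1],[[0.76,0,-0.25],0,1],[[0,0,0],0,1],[[0.76,0,-0.25],0,1],[[0,0,0],0,1],[[0.76,0,-0.25],0,1],[[0,0,0],0,1],[[0,0,0],0,1],[[0,0,0],0,1]]'; python3 - <<'E'
from h import *
s=monitor.read_state();print(s['contact_force'],s['wrist_torque'])
W=snap("wrist","w7"); A=toolw(W);g=W["frame"]
h=cv2.cvtColor(g,cv2.COLOR_BGR2HSV)
# brass lower boundary & collar rows beside the rod
for c in (248,255,296,303): print(c,[(r,h[r,c].tolist()) for r in range(90,200,6)])
E
```

```text
t: 24.5
position: [0.5673, 0.135, 0.0912]
ee_rot: [0.722, 0.692, 0.0, -0.0]
contact_force: [0.2, -0.7, -2.4]
opening: 0.168
[ 0.21267727 -0.70727519 -2.357039  ] [-0.10901831  0.02453769  0.01570414]
248 [(90, [81, 17, 103]), (96, [95, 13, 116]), (102, [98, 9, 119]), (108, [87, 12, 198]), (114, [101, 11, 179]), (120, [90, 11, 182]), (126, [80, 8, 184]), (132, [80, 13, 181]), (138, [93, 13, 179]), (144, [103, 10, 177]), (150, [90, 10, 175]), (156, [99, 10, 175]), (162, [19, 176, 122]), (168, [18, 175, 147]), (174, [19, 167, 151]), (180, [19, 179, 144]), (186, [20, 163, 231]), (192, [20, 169, 222]), (198, [19, 170, 218])]
255 [(90, [84, 13, 98]), (96, [108, 11, 114]), (102, [95, 13, 120]), (108, [90, 7, 193]), (114, [90, 11, 182]), (120, [88, 16, 189]), (126, [86, 11, 187]), (132, [90, 8, 181]), (138, [111, 14, 185]), (144, [96, 7, 175]), (150, [99, 10, 182]), (156, [94, 12, 176]), (162, [18, 178, 122]), (168, [17, 168, 152]), (174, [20, 179, 145]), (180, [18, 171, 152]), (186, [20, 171, 230]), (192, [20, 168, 223]), (198, [20, 166, 219])]
296 [(90, [99, 17, 104]), (96, [80, 7, 117]), (102, [90, 14, 126]), (108, [98, 11, 190]), (114, [86, 10, 176]), (120, [95, 9, 179]), (126, [100, 9, 177]), (132, [95, 9, 179]), (138, [93, 13, 182]), (144, [101, 12, 175]), (150, [90, 10, 172]), (156, [87, 15, 165]), (162, [20, 173, 127]), (168, [19, 171, 148]), (174, [19, 175, 147]), (180, [18, 177, 153]), (186, [20, 171, 227]), (192, [20, 173, 222]), (198, [20, 170, 215])]
303 [(90, [90, 14, 106]), (96, [81, 15, 121]), (102, [101, 16, 129]), (108, [90, 8, 185]), (114, [103, 10, 176]), (120, [102, 7, 177]), (126, [85, 9, 174]), (132, [90, 6, 177]), (138, [94, 10, 174]), (144, [90, 9, 171]), (150, [96, 7, 172]), (156, [72, 8, 158]), (162, [19, 162, 126]), (168, [18, 171, 149]), (174, [18, 177, 150]), (180, [19, 178, 152]), (186, [20, 167, 227]), (192, [20, 175, 218]), (198, [20, 166, 218])]
```

```bash
python3 -m jog '[[[0.48,0,-0.16],0,1],[[0,0,0],0,1],[[0.48,0,-0.16],0,1],[[0,0,0],0,1],[[0.48,0,-0.16],0,1],[[0,0,0],0,1],[[0.48,0,-0.16],0,1],[[0,0,0],0,1],[[0,0,0],0,1],[[0,0,0],0,1]]'; python3 -c "
from h import *
s=monitor.read_state();print(s['contact_force'],s['wrist_torque'])"
```

```text
t: 25.8
position: [0.5673, 0.137, 0.0918]
ee_rot: [0.722, 0.692, -0.0, -0.0]
contact_force: [0.7, -0.1, -2.1]
opening: 0.168
[ 0.73215775 -0.11241568 -2.05852118] [-0.08180398 -0.02774054  0.0197917 ]
```

```bash
python3 -m jog '[[[0.48,0,-0.16],0,1],[[0,0,0],0,1],[[0.48,0,-0.16],0,1],[[0,0,0],0,1],[[0.48,0,-0.16],0,1],[[0,0,0],0,1],[[0.48,0,-0.16],0,1],[[0,0,0],0,1],[[0,0,0],0,1],[[0,0,0],0,1]]'; python3 -c "
from h import *
s=monitor.read_state();print(s['contact_force'],s['wrist_torque'])"
```

```text
t: 27.05
position: [0.5674, 0.1385, 0.0924]
ee_rot: [0.722, 0.692, -0.0, 0.0]
contact_force: [-0.8, -4.3, -1.5]
opening: 0.172
[-0.83871523 -4.29536945 -1.53601278] [-0.81448798  0.10115672  0.04381767]
```

Contact felt: −4.3 N along the slope plus a jump in moment, with the force near zero before. Now I'll lift square to the slope.

```bash
python3 -m jog '[[[-0.4,0,0],0,1],[[-0.6,0,-1.9],0,1],[[-1.2,0,-3.8],0,1],[[-1.9,0,-5.7],0,1],[[-1.9,0,-5.7],0,1],[[-1.9,0,-5.7],0,1],[[-1.9,0,-5.7],0,1],[[-1.9,0,-5.7],0,1],[[-1.9,0,-5.7],0,1],[[-1.9,0,-5.7],0,1]]'; python3 -c "
from h import *
s=monitor.read_state();print(s['contact_force'],s['wrist_torque'])"; python3 -m jog '[[[-1.9,0,-5.7],0,1],[[-1,0,-15],0,1],[[0,0,-20],0,1],[[0,0,-20],0,1],[[0,0,-20],0,1],[[0,0,-20],0,1],[[0,0,-10],0,1],[[0,0,0],0,1],[[0,0,0],0,1],[[0,0,0],0,1]]'; python3 - <<'E'
from h import *
s=monitor.read_state();print(s['contact_force'],s['wrist_torque'])
S=snap("scene","s8");W=snap("wrist","w8")
o=np.zeros((420,800,3),np.uint8); o[:420,:420]=cv2.resize(S["frame"][90:230,250:390],(420,420),interpolation=2); o[:285,420:]=cv2.resize(W["frame"],(380,285))
cv2.imwrite("pics/c8.png",o)
E
```

```text
t: 28.3
position: [0.5667, 0.1233, 0.1385]
ee_rot: [0.722, 0.692, 0.0, -0.0]
contact_force: [-0.4, 0.1, -4.4]
opening: 0.173
[-0.42986119  0.14451504 -4.41256151] [-0.28455516 -0.00197323  0.02432973]
t: 29.55
position: [0.5661, 0.1205, 0.2479]
ee_rot: [0.722, 0.692, -0.001, -0.0]
contact_force: [-0.3, -0.1, -5.0]
opening: 0.166
[-0.31321823 -0.12015228 -5.00579507] [-0.27137633  0.03564813  0.0177793 ]
```

View pics/c8.png

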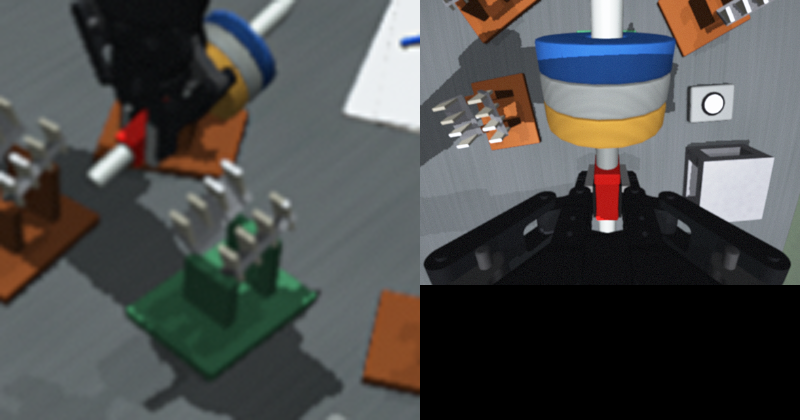

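All three rings are stacked on the rod against the collar (blue, steel, brass in the wrist view). The green rack stands empty with its base where it was. Heading back to the stand.

```bash
python3 -m jog '[[[-10,2,0],0,1],[[-25,2,0],0,1],[[-40,3,0],0,1],[[-45,3,0],0,1],[[-45,3,0],0,1],[[-45,3,0],0,1],[[-45,3,0],0,1],[[-45,3,0],0,1],[[-45,3,0],0,1],[[-30,2,10],0,1]]'; python3 -m jog '[[[-15,1.5,15],0,1],[[-5,0,20],0.045,1],[[0,0,20],0,1],[[0,0,10],0,1],[[0,0,0],0,1],[[0,0,0],0,1],[[0,0,0],0,1],[[0,0,0],0,1],[[0,0,0],0,1],[[0,0,0],0,1]]'; python3 - <<'E'
from h import *
s=monitor.read_state();print(s['contact_force'],s['wrist_torque'])
W=snap("wrist","w9");A=toolw(W);print(A.round(4))
d=A[:3,:3].T@(np.array([.5780,-.2755,.08])-A[:3,3]);print("from camera pose",d*1000)
r=R.from_quat(s['ee_rot']).as_matrix();print("from state",r.T@(np.array([.578,-.2755,.08])-s['position'])*1000)
E
```

```text
t: 30.9
position: [0.5774, -0.2599, 0.2395]
ee_rot: [0.723, 0.691, -0.0, 0.002]
contact_force: [-0.3, 0.3, -6.7]
opening: 0.168
t: 32.15
position: [0.5786, -0.2753, 0.1739]
ee_rot: [0.737, 0.676, 0.0, 0.0]
contact_force: [0.4, -0.7, -5.8]
opening: 0.167
[ 0.41318799 -0.65631861 -5.80324095] [-0.37814061  0.05426035 -0.03975896]
[[ 8.700e-02  9.962e-01  4.000e-04  5.798e-01]
 [ 9.962e-01 -8.700e-02  0.000e+00 -2.738e-01]
 [ 1.000e-04  4.000e-04 -1.000e+00  1.738e-01]
 [ 0.000e+00  0.000e+00  0.000e+00  1.000e+00]]
from camera pose [-1.84545529 -1.73552615 93.76214283]
from state [-0.2294972  -0.55954749 93.86951953]
```

```bash
python3 -m jog '[[[0,-0.5,10],0,1],[[0,0,15],0,1],[[0,0,15],0,1],[[0,0,12],0,1],[[0,0,10],0,1],[[0,0,6],0,1],[[0,0,4],0,1],[[0,0,0],0,1],[[0,0,0],0,1],[[0,0,0],0,1]]'; python3 -c "
from h import *
s=monitor.read_state();print(s['contact_force'],s['wrist_torque'])
f=snap('scene','s10');cv2.imwrite('pics/c10.png',cv2.resize(f['frame'][210:370,90:290],None,fx=3,fy=3,interpolation=2))"
```

```text
t: 33.45
position: [0.5783, -0.2754, 0.1022]
ee_rot: [0.737, 0.676, 0.0, 0.0]
contact_force: [0.4, -0.2, -5.4]
opening: 0.167
[ 0.35643623 -0.18754735 -5.43486958] [-0.23593069  0.03621951 -0.00913837]
```

View pics/c10.png

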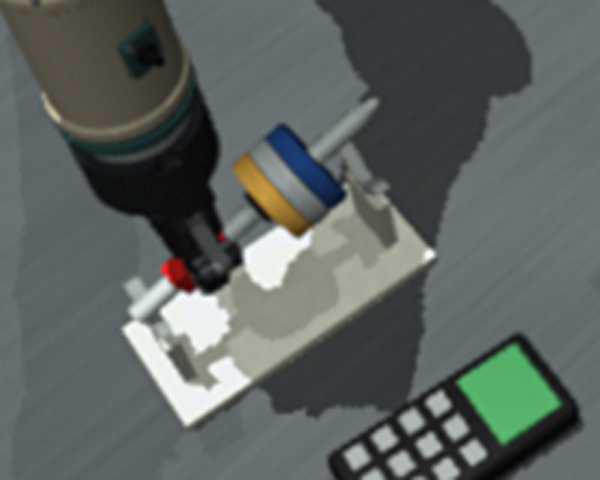

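Nose fork and tail fork line up with the rod, and the rings sit well short of the nose fork. Now I'll lower so the tail fork levels the spindle in a softer grip.

```bash
python3 -m jog '[[[0,0,0],0,1],[[0,0,3],0,1],[[0,0,3],0,1],[[0,0,3],0,1],[[0,0,3],0,1],[[0,0,3],0,1],[[0,0,3],0,1],[[0,0,0],0,1],[[0,0,0],0,1],[[0,0,0],0,1]]' 40; python3 -c "
from h import *
s=monitor.read_state();print(s['contact_force'],s['wrist_torque'])"; python3 -m jog '[[[0,0,1],0,1],[[0,0,1],0,1],[[0,0,1],0,1],[[0,0,1],0,1],[[0,0,0],0,1],[[0,0,0],0,1],[[0,0,0],0,1],[[0,0,0],0,1],[[0,0,0],0,1],[[0,0,0],0,1]]' 20; python3 -c "
from h import *
s=monitor.read_state();print(s['contact_force'],s['wrist_torque'])
f=snap('scene','s11');cv2.imwrite('pics/c11.png',cv2.resize(f['frame'][210:370,90:290],None,fx=3,fy=3,interpolation=2))"
```

```text
t: 34.75
position: [0.5771, -0.2754, 0.0852]
ee_rot: [0.738, 0.675, -0.0, -0.001]
contact_force: [-6.3, 4.0, 8.8]
opening: 0.171
[-6.28098539  4.01719049  8.80440814] [-0.29114133  1.10261291 -0.29154812]
t: 36.0
position: [0.5772, -0.2753, 0.0829]
ee_rot: [0.738, 0.675, 0.0, -0.0]
contact_force: [-8.5, 6.1, 20.2]
opening: 0.167
[-8.49603085  6.05491517 20.24526057] [-0.08458963  1.79514874 -0.38225997]
```

View pics/c11.png

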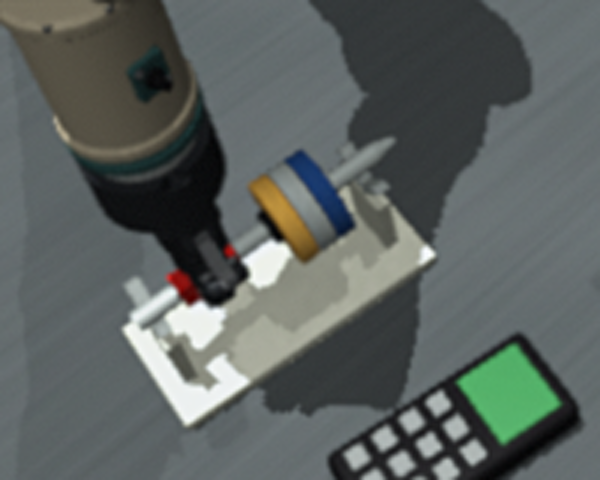

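The spindle is nearly level, with its nose at crop (392,142), about 15 mm high still. The V pushes the tool −8 N sideways, so I'll ease 1.5 mm across and go down a little more.

```bash
python3 -m jog '[[[0,-0.8,0],0,1],[[0,-0.8,0],0,1],[[0,0,1],0,1],[[0,0,0],0,1],[[0,0,1],0,1],[[0,0,0],0,1],[[0,0,1],0,1],[[0,0,0],0,1],[[0,0,0],0,1],[[0,0,0],0,1]]' 20; python3 -c "
from h import *
s=monitor.read_state();print(s['contact_force'],s['wrist_torque'])
f=snap('scene','s12')
for n in('scene0','s11','s12'):
    g=load(n)['frame'];c,st,_=blob(mask(load(n),(100,120,50),(125,255,255),(150,230,260,320))) if n!='scene0' else (0,0,0);print(n,c,st)
"
```

```text
t: 37.3
position: [0.5771, -0.2761, 0.0805]
ee_rot: [0.737, 0.675, 0.001, 0.001]
contact_force: [-6.0, 5.2, 20.2]
opening: 0.17
[-5.97545487  5.17996756 20.17735811] [-0.33082669  1.33472942 -0.29113421]
scene0 0 0
s11 [196.50520833 272.81770833] [185 260  23  28 192]
s12 [197.19680851 274.28191489] [186 262  22  27 188]
```

```bash
python3 -m jog '[[[0,-0.5,0],0,1],[[0,-0.5,0],0,1],[[0,0,1],0,1],[[0,0,0],0,1],[[0,0,1],0,1],[[0,0,0],0,1],[[0,0,0],0,1],[[0,0,0],0,1],[[0,0,0],0,1],[[0,0,0],0,1]]' 20; python3 -c "
from h import *
s=monitor.read_state();print(s['contact_force'],s['wrist_torque'])
f=snap('scene','s13');c,st,_=blob(mask(f,(100,120,50),(125,255,255),(150,230,260,320)));print(c,st)
cv2.imwrite('pics/c13.png',cv2.resize(f['frame'][210:370,90:290],None,fx=3,fy=3,interpolation=2))
g=cv2.cvtColor(f['frame'],cv2.COLOR_BGR2GRAY);h=cv2.cvtColor(load('scene0')['frame'],cv2.COLOR_BGR2GRAY)
for x in (212,215,218): print(x,g[246:276,x].tolist(),h[246:276,x].tolist())
"
```

```text
t: 38.6
position: [0.5768, -0.276, 0.0788]
ee_rot: [0.737, 0.675, 0.001, 0.002]
contact_force: [-5.5, 3.7, 21.9]
opening: 0.17
[-5.4629223   3.6585182  21.86792345] [-0.11644538  1.15097307 -0.29724747]
[198.10416667 275.75      ] [187 263  21  29 192]
212 [56, 55, 55, 55, 56, 56, 55, 56, 55, 57, 57, 58, 57, 57, 55, 54, 71, 108, 134, 145, 143, 133, 119, 101, 78, 67, 72, 75, 96, 122] [102, 102, 101, 101, 102, 102, 100, 101, 103, 104, 104, 104, 104, 104, 99, 98, 134, 195, 228, 233, 223, 197, 164, 121, 89, 107, 109, 87, 91, 125]
215 [56, 56, 57, 55, 56, 55, 56, 58, 57, 58, 58, 56, 54, 54, 61, 92, 123, 140, 142, 134, 121, 102, 76, 65, 81, 100, 119, 121, 115, 130] [102, 103, 101, 102, 101, 102, 102, 104, 104, 104, 104, 104, 101, 98, 107, 151, 202, 222, 219, 198, 166, 124, 87, 104, 153, 173, 181, 175, 151, 133]
218 [57, 54, 55, 56, 56, 56, 57, 57, 58, 57, 54, 55, 54, 57, 79, 115, 127, 121, 105, 83, 67, 55, 54, 60, 82, 111, 119, 94, 77, 106] [102, 101, 101, 102, 103, 102, 104, 104, 103, 103, 101, 101, 98, 104, 140, 194, 202, 178, 139, 101, 85, 92, 99, 107, 134, 165, 174, 146, 118, 124]
```

The nose rod's pixel profile now matches its starting one to within half a pixel, so the spindle is level and seated. Releasing and withdrawing.

```bash
python3 -m jog '[[[0,0,-1],0,1],[[0,0,-0.5],0,0.8],[[0,0,0],0,0.6],[[0,0,0],0,0.3],[[0,0,0],0,0],[[0,0,0],0,0],[[0,0,0],0,0],[[0,0,0],0,0],[[0,0,0],0,0],[[0,0,0],0,0]]' 20; python3 -m jog '[[[0,0,-3],0,0],[[0,0,-8],0,0],[[0,0,-15],0,0],[[0,0,-20],0,0],[[0,0,-20],0,0],[[0,0,-25],0,0],[[0,0,-25],0,0],[[0,0,-20],0,0],[[0,0,0],0,0],[[0,0,0],0,0]]'; python3 - <<'E'
from h import *
S=snap("scene","s14");W=snap("wrist","w14")
o=np.zeros((420,800,3),np.uint8); o[:380,:420]=cv2.resize(S["frame"][130:320,120:330],(420,380),interpolation=2); o[:285,420:]=cv2.resize(W["frame"],(380,285))
cv2.imwrite("pics/c14.png",o); print(monitor.read_state()['contact_force'])
a,b=load("scene0"),S
for k,lo,hi,bx in(("rackgreen",(50,80,30),(90,255,220),(285,180,360,220)),("red",(0,150,80),(8,255,255),(130,280,180,320)),("meter",(50,100,80),(80,255,255),(230,320,290,370))):
    print(k,[blob(mask(f,lo,hi,bx))[0].round(1) for f in(a,b)])
E
```

```text
t: 39.9
position: [0.5754, -0.275, 0.0762]
ee_rot: [0.737, 0.676, -0.0, -0.0]
contact_force: [-0.7, 0.1, -0.5]
opening: 1.0
t: 41.15
position: [0.5751, -0.2747, 0.2121]
ee_rot: [0.737, 0.676, 0.0, -0.0]
contact_force: [0.0, -0.1, 0.3]
opening: 1.0
[-0.61522499 -0.17039036 -1.07655681]
rackgreen [array([322.5, 194.2]), array([322.5, 194.2])]
red [array([157.2, 299. ]), array([158.2, 300.4])]
meter [array([259.2, 340.8]), array([259.2, 340.8])]
```

The viewer limit is reached, so I'll check numerically.

```bash
python3 - <<'E'
from h import *
W=load("w14");S=load("s14"); print(toolw(W)[:3,3].round(3))
P={}
for k,lo,hi,z in(("red",(0,150,60),(8,255,255),.092),("brass",(12,120,60),(35,255,255),.109),("blue",(100,120,50),(125,255,255),.109)):
    c,st,l=blob(mask(W,lo,hi)); x0,y0,w,h,_=st; m=c[0]
    print(k,c.round(1),st,"front",plane(W,(m,y0),z).round(4),"back",plane(W,(m,y0+h),z).round(4),"width pts",plane(W,(x0,c[1]),.077)[0].round(4),plane(W,(x0+w,c[1]),.077)[0].round(4))
    P[k]=c
for k,lo,hi,b in(("red",(0,150,80),(8,255,255),(130,280,180,320)),("blue",(100,120,50),(125,255,255),(150,230,260,320)),("brass",(15,120,60),(35,255,255),(150,230,260,320))):
    c,st,_=blob(mask(S,lo,hi,b)); print("scene",k,c.round(1),st,tri(S,c,W,P[k]))
g=cv2.cvtColor(W["frame"],cv2.COLOR_BGR2GRAY)
for r in range(0,60,8): print(r,g[r,240:316:4].tolist())
a,b=load("scene0")["frame"],S["frame"]
d=cv2.absdiff(a,b).max(2); print("sensor/block diff",[d[y0:y1,x0:x1].mean().round(1) for x0,y0,x1,y1 in((340,225,390,265),(290,240,380,325),(195,320,290,390))])
for n in("scene0","s14"):
    q=cv2.cvtColor(load(n)["frame"],cv2.COLOR_BGR2GRAY); print(n,[q[252:276,x].tolist() for x in(214,218)],[q[304:326,x].tolist() for x in(138,142)])
E
```

```text
[ 0.576 -0.273  0.212]
red [278.  207.2] [268 182  20  50 824] front [ 0.5804 -0.2531  0.092 ] back [ 0.5766 -0.298   0.092 ] width pts 0.5691 0.5874
brass [277.5 139.2] [ 242  130   72   20 1256] front [ 0.5835 -0.2101  0.109 ] back [ 0.5823 -0.2249  0.109 ] width pts 0.5524 0.6145
blue [278.1 101.7] [ 242   92   73   20 1285] front [ 0.5863 -0.183   0.109 ] back [ 0.5851 -0.1971  0.109 ] width pts 0.5559 0.6171
scene red [158.2 300.4] [146 291  25  20 264] (array([ 0.57880193, -0.27556727,  0.08882146]), np.float64(0.0011694857629930028))
scene blue [198.1 275.8] [187 263  21  29 193] (array([ 0.58650026, -0.18673523,  0.08398815]), np.float64(0.0028097709511824354))
scene brass [184.9 284.2] [174 271  22  29 275] (array([ 0.58348809, -0.21695342,  0.08430938]), np.float64(0.002339321711022476))
0 [67, 65, 59, 66, 63, 64, 61, 70, 119, 116, 124, 118, 121, 122, 118, 117, 116, 116, 119]
8 [61, 61, 60, 61, 66, 69, 66, 69, 70, 83, 120, 120, 125, 116, 118, 119, 117, 120, 119]
16 [64, 66, 63, 68, 63, 62, 64, 64, 66, 67, 64, 71, 116, 123, 122, 123, 118, 122, 119]
24 [66, 66, 68, 73, 68, 65
[... 694 characters left out ...]
 107, 134, 165, 174, 146, 118, 124]] [[109, 131, 153, 168, 177, 182, 190, 211, 230, 234, 223, 194, 161, 119, 108, 187, 235, 237, 235, 234, 233, 234], [101, 99, 102, 131, 183, 222, 234, 230, 207, 176, 138, 96, 90, 137, 161, 166, 159, 150, 152, 179, 207, 226]]
s14 [[58, 59, 60, 59, 60, 59, 59, 57, 58, 75, 114, 141, 152, 146, 132, 120, 98, 77, 81, 92, 109, 106, 100, 127], [60, 60, 60, 57, 58, 57, 57, 57, 80, 118, 131, 124, 110, 87, 70, 58, 55, 61, 85, 114, 124, 98, 78, 109]] [[118, 138, 159, 172, 180, 183, 191, 212, 233, 237, 226, 197, 164, 122, 117, 205, 244, 246, 243, 242, 242, 242], [113, 110, 112, 135, 185, 225, 238, 234, 211, 177, 141, 102, 93, 135, 161, 166, 160, 154, 161, 196, 224, 237]]
```

```bash
python3 -c "
from bench import order;print(order.hand_in())"
```

```text
the job is handed in; nothing more can be done
None
```

The loaded spindle is back in its stand with all three rings on it, and I handed the job in at about 41 s of the 61 s allowed.

**What I did**
- I gripped the spindle by its red handle. The jog cannot tilt the tool, so I pitched the spindle about 0.31 rad nose-up by pressing its rod on the nose fork in a soft grip.
- I fed the nose up the slope through all three rings until the collar touched the first ring. The force along the slope rose from near zero to −4.3 N.
- I lifted the rings out square to the slope, levelled the spindle on the tail fork, released it and withdrew 136 mm.

**Last checks**
- **Spindle:** the rod at the nose and tail forks matches its starting position in the scene picture to within about half a pixel. The handle is at its starting place to within about 1 mm.
- **Rings:** brass and blue were measured directly. They span about 28 to 70 mm ahead of the handle, and the nose fork begins at 95 mm. The steel ring was seen between them in the last pictures I could view.
- **Rack and meter:** in the scene picture, the rack's green base and the meter's screen have not moved.
- **Forces:** the highest tool force I read was about 24 N, while levelling on the tail fork. Forces were only read at the end of each move.

**Gaps**
- **Final picture not viewed:** I had reached the limit of 12, so the end state is checked by numbers only.
- **Sensor and iron block:** an image-difference check was inconclusive because the light on the scene had changed. I saw no contact with them, and the arm never worked near either one.
- **Small disagreements:** the measured tool position and the wrist camera differed by about 2 mm. The handle's red patch in the scene picture shifted about 1.5 pixels, which does not show in the other measurements.

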